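# Pump a bar clamp up on a glued kit wall and hold it

## Task

The model brick row has just been glued and stands loosely in the bench bar clamp. Pump the clamp's trigger against its fixed handle, stroke by stroke, until the jaw has pushed the brick row against the end stop and its spring pad is pushed in roughly half-way, but never nearly all the way, which would crush the model. Work only the trigger (do not push the jaw or the model by hand), leave the bottles and the tin alone, and finish while still holding the trigger squeezed.

Things in the scene. Friction and masses are not known exactly. Their poses are not given: they have to be found in the camera images.
- clamp: bench bar clamp fixed to the worktop: plywood bed 74 x 430 x 8 mm, grey ratchet housing, toothed steel bar along its middle. Origin on the worktop under the trigger's pivot; +y is the clamping direction (handle to end stop), z up. The bed runs from y = -85 to +345 mm. All but handle and trigger stays below 55 mm height, so fingers have room round these two above that.
- handle_grip (a point): on the fixed upright black handle (24 mm wide across, 14 mm thick along clamp y, top 114 mm above the worktop): middle of its back face (the face away from the trigger), 98 mm above the worktop; clamp coordinates (0, -28, 98) mm
- trigger_grip (a point): centre of the round black cross bar (16 mm diameter, 22 mm long across) at the trigger's top, 98 to 101 mm above the worktop. At clamp y = +19 mm at rest, -3 mm fully squeezed: from handle back to cross bar front is 55 mm at rest, 33 mm squeezed. Grip from above, one finger behind the handle, one in front of the cross bar, and squeeze along clamp y.
- trigger (a joint): angle of the trigger, rad: 0 at rest (leaning to the jaw), 0.35 fully squeezed against its stop (22 mm at the cross bar). Pivoted 65 mm below the cross bar. A spring brings it back when it is let out (2 to 4 N at the cross bar). Moving the jaw takes about 8 to 14 N at the cross bar.
- jaw (a joint): travel of the jaw along clamp +y, m: 0 at the start, at most 0.055. Ratchet teeth are 6 mm apart. The first full squeeze moves it about 9 mm, each later one 6 mm: the first half of the squeeze is lost motion, then it follows the trigger, 3 mm per 0.1 rad. Let the trigger out fully between squeezes to catch the next tooth; a brake keeps the jaw meanwhile. It cannot be backed off. 2 to 6 strokes.
- jaw_front (a point): centre of the front face of the grey jaw block (34 mm wide, 10 to 52 mm above the worktop); pad_front minus jaw_front along clamp y shows how far the pad is in
- pad_front (a point): centre of the front rubber face of the jaw's spring pad (plate 40 wide, 10 thick, 36 high, mm) on a steel plunger in front of the jaw block; 32 mm in front of jaw_front when the spring is slack, less when the pad is pushed in
- pad (a joint): how far the spring pad is pushed in towards the jaw block, m: 0 slack (22 mm of plunger visible between jaw block and pad plate), 0.020 bottomed; 0.6 N per mm. Good between 4 and 15 mm; above 16 mm the model is crushed.
- end_stop: grey end stop fixed on the far end of the bed, at a different place each time: its origin lies 8 mm above the worktop in the middle of the lower edge of the face that the brick row is pressed against; 60 wide, 44 high; axes as the clamp
- brick_row_center (a point): centre of the model brick row (brick coloured kit block 50 x 170 x 45 mm, its length along y), which stands loose on the bed between pad and end stop with gaps at both ends. The gaps together are 10 to 27 mm.
- brick_row: the same brick row; origin at the centre of its underside
- glue_bottle: bystander: white glue bottle with a blue cap, 32 x 32 x 83 mm, origin at its underside
- screw_tin: bystander: round screw tin, 54 mm diameter, 21 high, origin at its underside
- oil_bottle: bystander: small oil bottle with a spout, 25 x 25 x 85 mm, origin at its underside

How it is judged:
On the way:
1. the jaw has been pumped until the brick row stands against the end stop (y of brick_row_center in the frame of end_stop above -0.0865 m and value of joint jaw above 0.006 m), for 0.1 s.
At the end, for the whole second after the job is handed in: the brick row stands upright and still, pressed between pad and end stop with more than 1.5 N at the pad and 1 N at the stop; the spring pad is pushed in 4 to 15 mm; the trigger is still held squeezed (more than 0.06 rad) by the fingers (more than 1 N) (value of joint pad between 0.004 and 0.015 m and contact force between pad and brick_row above 1.5 N and contact force between brick_row and end_stop above 1 N and angle between brick_row's own z axis and vertical below 0.06 rad and linear speed of brick_row below 0.01 m/s and value of joint trigger above 0.06 rad and contact force between the fingers and trigger above 1 N); the arm keeps its last pose, push and grip.
It fails at once if the model is crushed: the spring pad is pushed in more than 16 mm (value of joint pad above 0.016 m).
It fails at once if the robot pushes the jaw, the pad or the model itself (contact force between any of the arm, the fingers and jaw above 2 N or contact force between any of the arm, the fingers and pad above 2 N or contact force between any of the arm, the fingers and brick_row above 2 N).
It fails at once if a bottle or the tin is moved by more than 20 mm (distance of any of glue_bottle, screw_tin, oil_bottle from where it was at the start of the episode above 0.02 m).
It also fails if it takes over 42 s, if anything falls off the work surface, if the arm or the gripper's body presses on something with over 40 N, if the wrist force passes 120 N, or if a joint passes its speed limit or range.

## Robot

A 6-joint arm with a two-finger parallel gripper is mounted at the origin on a cart in front of the work surface, level with it; the furniture and walls round the work are solid. World frame = base frame: x ahead of the robot, y to its left, z up, the work surface at z = 0. Lengths are in m, angles in rad, forces in N, time in s.
With the tool pointing down it reaches from about 0.275 to 0.725 m from the base axis. Payload 5.6 kg.
Tool frame: the origin (TCP) lies between the finger pads; the fingertips stand 17 mm ahead of it and the grasp point (between the pads) lies 2 mm behind it; z points along the fingers, y is the direction in which the jaws open and shut (so a half turn about z gives the same grasp; the last joint's range is limited). The gripper opens to 85 mm and grips with 20 to 120 N. Pads are 22 mm wide; open, the fingers measure 114 mm over their backs; the gripper's body (76 mm by 85 mm) begins 54 mm behind the grasp point. The pads swing forward as they close: fully open they stand 13 mm farther back than shut.
Start: joints at [1.392, 0.255, 0.108, 0, -1.424, -0.285], TCP at [0.246, 0.492, 0.248] pointing down, gripper open.
Joint ranges: [-2.95, 2.95], [-1.21, 1.97], [-1.09, 1.5], [-2.87, 1.71], [-2.94, -0.07], [-3.05, 3.05]. Speed limits (rad/s): [2.57, 2.57, 3.14, 3.14, 3.14, 3.14].

## Interface

Orientations are given as a rotation vector (axis times angle).
In Python, from workcell import arm, eyes gives the robot as it stands.
- The arm moves only by the shell command python3 -m inch 'ROWS'. ROWS is JSON, a list of rows, each a list of 7 numbers: the shift along the tool's x, y, z in m, then the turn, a rotation vector about the tool's x, y, z in degrees, then the finger opening in m, from 0 to 0.0854. In form: [[x, y, z, rx, ry, rz, grip], ...]. A call has 1 to 5 rows; each row shifts and turns the commanded pose from where the row before left it, along the tool's axes as they then stand; what a row does not reach is not made up. A row lasts 1/8 s, in which the tool goes at most 62.5 mm and 10.7 degrees, less where a joint would pass 70% of its speed; a pose out of reach is approached as far as the arm can. A call is refused whole if a number of a shift passes 0.0625 or a number of a turn 10.7, either way. A call with a gripper value outside its range is refused whole. The fingers move at their own pace and stop on an object; the grip force is fixed at half the most. Time passes only in rows, so rows that do not move let the fingers close. It gives the time, the measured TCP pose, the force and the opening at its end, in the units of the state.
- arm.state(): the state, without advancing time (a new reading comes with each control period).
- eyes.camera(name): name is "scene" or "top" or "wrist"; returns a dict with "img" (480x640x3 uint8, red, green, blue), "fov_y" (degrees; the focal length in pixels is half the picture's height over the tangent of half this angle, whatever the lens; pixels are square), "cx", "cy" (the principal point, pixels), "camera_from_world" (4x4, takes a point from world to camera coordinates). Camera axes: x right, y up, looking along -z (the intrinsics and any distortion apply to the point x, -y, -z); pixel columns grow to the right and rows downward; lengths in m; the calibration is good to about 2 mm. A picture is of the moment at which its call begins. There is no depth.
- arm.hand_in(): hands the job in, once; it reports no verdict.
The state is a dict: "time": time; "qpos": joint angles; "joint_velocities": joint speeds; "effort": joint torques, N m; "ee_pos": TCP position; "orientation": TCP orientation; "ft_force": force on the tool from outside, world axes, zero at the start; "torque": the same for the moment, N m; "grip_width": finger opening in m.
Only numpy, scipy, OpenCV 4.12 (cv2) and the standard library are available. Lean on these libraries where they do the work, as an engineer would, in place of code of your own. Each camera call takes 0.05 s, during which the arm holds its last target.

## Working session

There is one attempt and no reset: what is moved stays moved. The work goes in short steps, Python scripts to look and compute and a shell command to move; the robot and the scene stay as the last step left them, time stands still between calls to the robot, and variables do not carry over. Pictures are saved under pics/ and viewed, and the job is handed in when it is done.

```bash
mkdir -p pics; cat > h.py <<'E'
from workcell import arm, eyes
import numpy as np, cv2
def snap(n,f):
    c=eyes.camera(n); cv2.imwrite('pics/'+f,c['img'][:,:,::-1]); np.save('pics/'+f+'.npy',c,allow_pickle=True); return c
E
python3 - <<'E'
from h import *
for n in ['scene','top','wrist']:
    c=snap(n,n+'0.png'); print(n,c['fov_y'],c['cx'],c['cy'],[k for k in c]); print(np.round(c['camera_from_world'],3).tolist())
print(arm.state())
E
```

```text
scene 54.079507174444274 316.48809786546406 234.1453825448937 ['img', 'fov_y', 'cx', 'cy', 'camera_from_world']
[[0.831, -0.557, 0.016, -0.397], [0.216, 0.348, 0.912, -0.184], [-0.513, -0.754, 0.41, -0.844], [0.0, 0.0, 0.0, 1.0]]
top 55.01225436291114 315.0857971236366 233.63259331041502 ['img', 'fov_y', 'cx', 'cy', 'camera_from_world']
[[0.03, -0.999, 0.025, 0.002], [0.994, 0.032, 0.107, -0.512], [-0.108, 0.022, 0.994, -1.167], [0.0, 0.0, 0.0, 1.0]]
wrist 68.00369577031903 320.8669351527823 248.10308722892597 ['img', 'fov_y', 'cx', 'cy', 'camera_from_world']
[[-0.447, -0.894, 0.002, 0.55], [0.852, -0.427, -0.303, 0.039], [0.272, -0.134, 0.953, -0.38], [0.0, 0.0, 0.0, 1.0]]
{'time': 0.15, 'qpos': array([ 1.39158066e+00,  2.55611178e-01,  1.07349272e-01, -3.49996886e-04,
       -1.42388850e+00, -2.84613278e-01]), 'joint_velocities': array([ 1.06362792e-03, -3.78520495e-04,  2.95995205e-03,  1.78994650e-03,
        7.45219687e-05,  2.65078132e-03]), 'effort': array([-1.14474205e-03, -3.86940157e+01,  2.38082474e+01,  5.36659777e+00,
       -4.51624714e-03, -7.94672488e-07]), 'ee_pos': array([0.24585476, 0.49162826, 0.24762289]), 'orientation': array([ 3.05613407e+00, -7.21830959e-01, -4.30816651e-04]), 'ft_force': array([-0.16218206, -0.27554147,  0.12213325]), 'torque': array([ 0.01988972, -0.04122702,  0.01306886]), 'grip_width': 0.08525787086232432}
```

View pics/scene0.png

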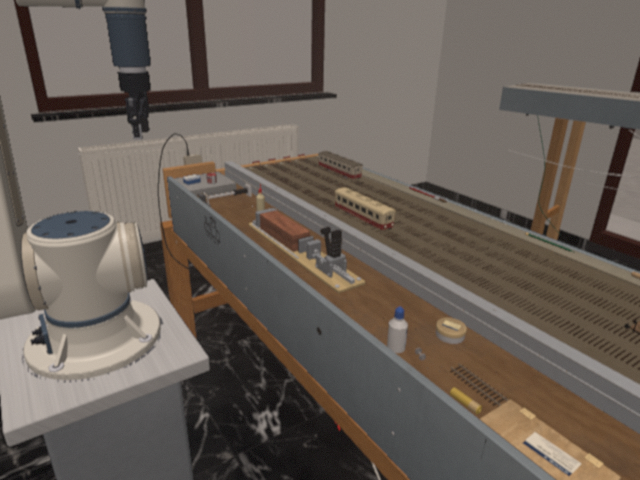

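View pics/top0.png

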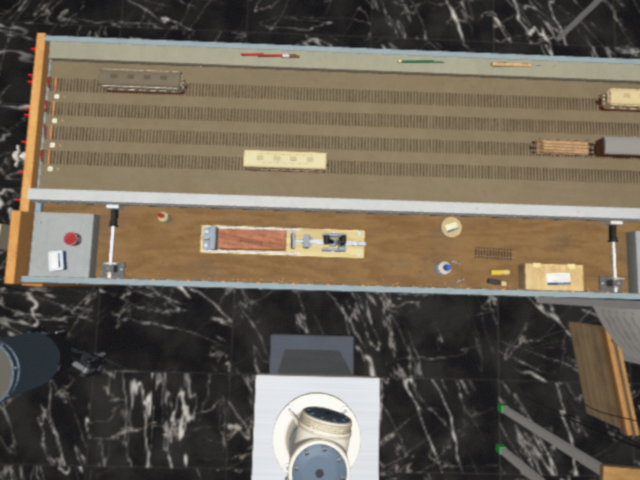

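View pics/wrist0.png

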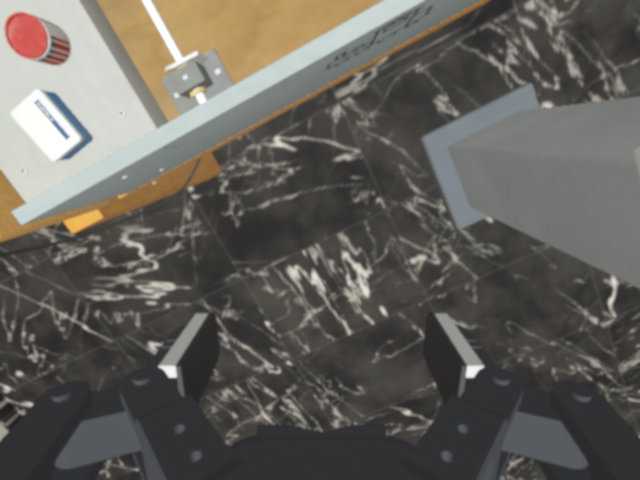

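The scene view shows the clamp on the bench. In the top view its bed spans about (200–366, 225–258), the handle and trigger are near (335,240), the end stop is near (209,238), and clamp +y points left. Next I'll zoom in and measure.

```bash
cat >> h.py <<'E'
def K(c):
    f=240/np.tan(np.radians(c['fov_y']/2)); return f,c['cx'],c['cy']
def ray(c,u,v,z):
    f,cx,cy=K(c); M=np.array(c['camera_from_world']); R=M[:3,:3];t=M[:3,3]
    d=R.T@np.array([(u-cx)/f,-(v-cy)/f,-1]); o=-R.T@t
    return o+d*(z-o[2])/d[2]
def proj(c,p):
    f,cx,cy=K(c); M=np.array(c['camera_from_world']); q=M[:3,:3]@np.array(p)+M[:3,3]
    return cx+f*q[0]/-q[2], cy-f*q[1]/-q[2]
def load(f): return np.load('pics/'+f+'.npy',allow_pickle=True).item()
def crop(img,x0,y0,x1,y1,s,f): cv2.imwrite('pics/'+f,cv2.resize(img[y0:y1,x0:x1,::-1],None,fx=s,fy=s,interpolation=cv2.INTER_CUBIC))
E
python3 - <<'E'
from h import *
c=load('top0.png'); crop(c['img'],190,210,380,275,4,'top0z.png')
s=load('scene0.png'); crop(s['img'],230,180,380,300,5,'scene0z.png')
for uv in [(202,226.5),(365,229),(365,258),(202,251)]: print(uv, ray(c,*uv,.008).round(4))
st=arm.state(); print(proj(c,st['ee_pos']),proj(s,st['ee_pos']))
E
```

```text
(202, 226.5) [0.5227 0.3142 0.008 ]
(365, 229) [ 0.5301 -0.1145  0.008 ]
(365, 258) [ 0.4534 -0.1159  0.008 ]
(202, 251) [0.4584 0.3106 0.008 ]
(np.float64(80.91132315035202), np.float64(344.29188950445524)) (np.float64(140.92504815895896), np.float64(133.1939128312926))
```

View pics/top0z.png

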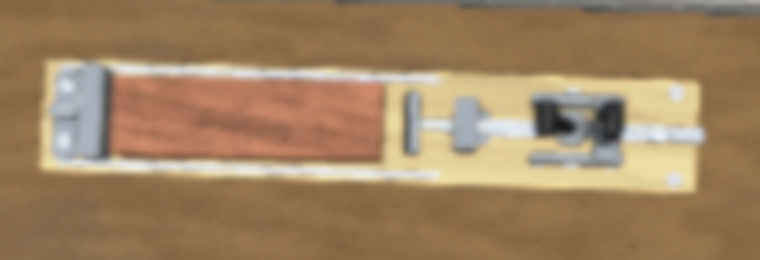

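View pics/scene0z.png

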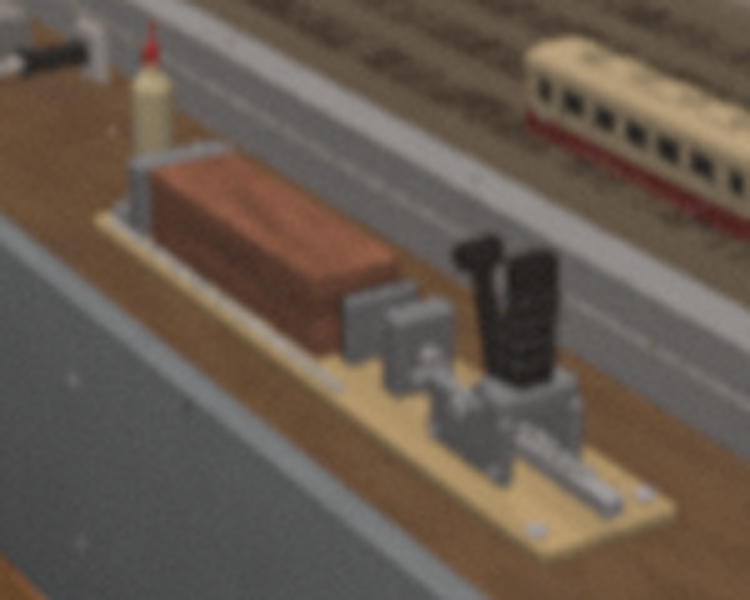

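```bash
cat > pose.py <<'E'
from h import *
c=load('top0.png')
px=[(201.75,225),(364.5,230.5),(363.75,257.5),(200.5,252)]
W=np.array([ray(c,u,v,.008)[:2] for u,v in px])
L=np.array([(37,345),(37,-85),(-37,-85),(-37,345)])/1e3
Wc,Lc=W.mean(0),L.mean(0)
U,S,V=np.linalg.svd((L-Lc).T@(W-Wc)); R=(U@V).T
o=Wc-R@Lc; yaw=np.arctan2(R[1,0],R[0,0])
def w2(p): p=np.array(p)/1e3; return np.r_[R@p[:2]+o,p[2]]
def loc(p): return np.r_[R.T@(np.array(p)[:2]-o),p[2]]*1e3
E
python3 - <<'E'
from pose import *
print('det',np.linalg.det(R),'o',o,'yawdeg',np.degrees(yaw)); print((W-(L@R.T+o))*1e3)
q=lambda x,y:(190+x/4,210+y/4)
for n,p,z in [('stop top edge',(109,110),52),('brick stopend',(109,117),53),('brick padend',(383,122),53),('handle top mid',(609,120),114),('trigbar',(546,117),100),('pad',(408,124),46),('jaw',(455,124),52)]:
    print(n,loc(ray(c,*q(*p),z/1e3)).round(1))
s=load('scene0.png')
for p in [(0,-28,98),(0,19,98),(0,-21,114)]: print(p,w2(p).round(4),'top',np.round(proj(c,w2(p)),1),'scene',np.round(proj(s,w2(p)),1))
st=arm.state()
from scipy.spatial.transform import Rotation as Ro
print(Ro.from_rotvec(st['orientation']).as_matrix().round(3))
E
```

```text
det 1.0 o [ 0.4905179  -0.02909691] yawdeg -0.10852035498135454
[[-1.50663722 -0.73017694]
 [-1.28026221  0.89232098]
 [ 1.25767703  1.43618435]
 [ 1.5292224  -1.59832838]]
stop top edge [-1.000e-01  2.937e+02  5.200e+01]
brick stopend [ -4.7 293.2  53. ]
brick padend [ -2.  120.8  53. ]
handle top mid [ -1.8 -17.2 114. ]
trigbar [  0.1  20.1 100. ]
pad [ -2.1 105.2  46. ]
jaw [-1.6 75.3 52. ]
(0, -28, 98) [ 0.4905 -0.0571  0.098 ] top [346.1 240. ] scene [336.7 238.1]
(0, 19, 98) [ 0.4906 -0.0101  0.098 ] top [326.9 239.4] scene [324.3 230.6]
(0, -21, 114) [ 0.4905 -0.0501  0.114 ] top [343.8 239.3] scene [335.  230.2]
[[ 0.894 -0.447 -0.001]
 [-0.447 -0.894 -0.001]
 [ 0.     0.001 -1.   ]]
```

```bash
python3 -m inch '[[0,0,0,0,0,-8.84,0.085],[0,0,0,0,0,-8.84,0.085],[0,0,0,0,0,-8.84,0.085],[0.035,0.049,0,0,0,0,0.085],[0.035,0.049,0,0,0,0,0.085]]'; python3 -m inch '[[0.035,0.049,0,0,0,0,0.085],[0.035,0.049,0,0,0,0,0.085],[0.035,0.049,0,0,0,0,0.085],[0.035,0.049,0,0,0,0,0.085],[0.035,0.049,0,0,0,0,0.085]]'; python3 - <<'E'
from pose import *
from scipy.spatial.transform import Rotation as Ro
w=snap('wrist','w1.png'); st=arm.state(); print(st['time'],st['ee_pos'],st['qpos']);print(Ro.from_rotvec(st['orientation']).as_matrix().round(3))
E
```

```text
time: 0.78
ee_pos: [0.3162, 0.3928, 0.2478]
orientation: [3.141, 0.001, -0.001]
ft_force: [1.6, 0.1, 0.4]
grip_width: 0.085
time: 1.4
ee_pos: [0.4914, 0.1469, 0.2482]
orientation: [-3.141, 0.001, 0.0]
ft_force: [1.7, 1.1, -0.2]
grip_width: 0.085
1.45 [0.49414487 0.14164768 0.24790642] [ 0.58615386  0.18437454  0.0151798   0.00276019 -1.40332936  0.9791356 ]
[[ 1.    -0.005  0.   ]
 [-0.005 -1.    -0.003]
 [ 0.     0.003 -1.   ]]
```

View pics/w1.png

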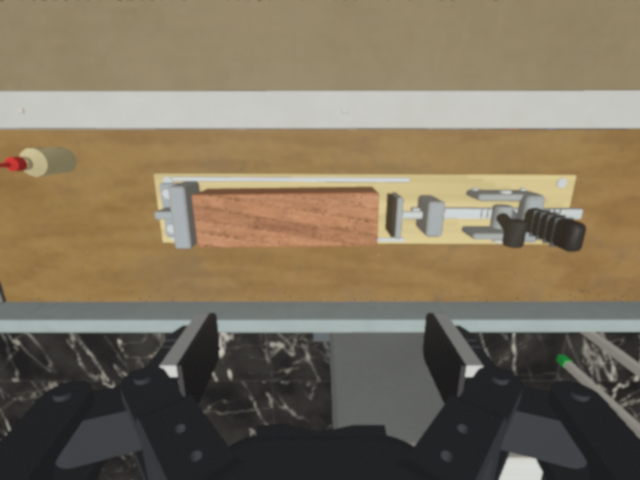

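The wrist view shows the whole clamp: end stop face near column 192, brick row 194–379, pad 390–402, jaw block 420–443, trigger bar (513,232) and handle top (570,235). I'll retake it settled and zoom in.

```bash
python3 -m inch '[[0,0,0,0,0,0,0.085],[0,0,0,0,0,0,0.085]]'; python3 - <<'E'
from pose import *
w=snap('wrist','w2.png')
crop(w['img'],150,165,280,260,6,'w2a.png');crop(w['img'],360,165,490,260,6,'w2b.png');crop(w['img'],480,165,600,260,6,'w2c.png')
E
```

```text
time: 1.7
ee_pos: [0.4903, 0.1492, 0.2481]
orientation: [-3.142, 0.001, 0.001]
ft_force: [-0.5, -0.3, -0.4]
grip_width: 0.0848
```

View pics/w2a.png

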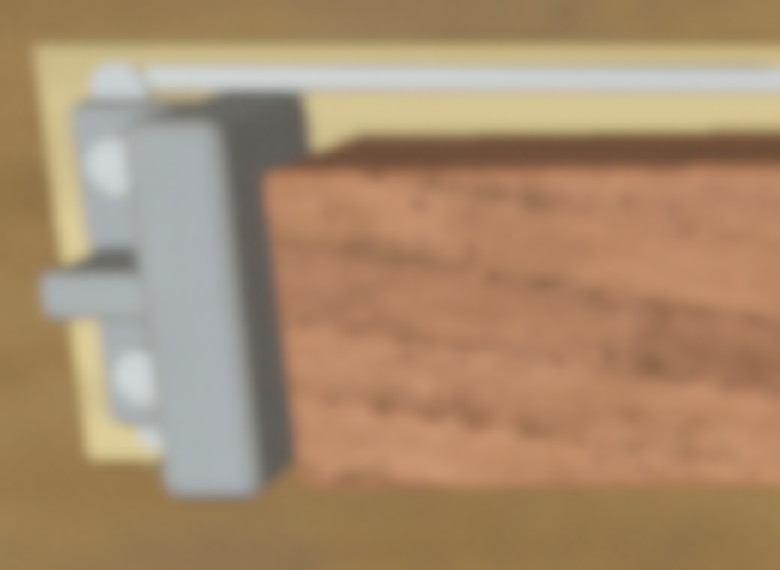

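View pics/w2b.png

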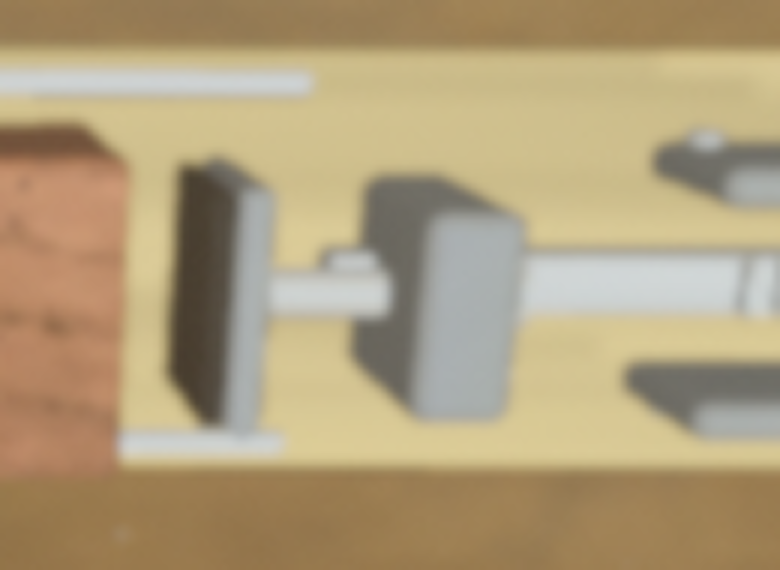

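View pics/w2c.png

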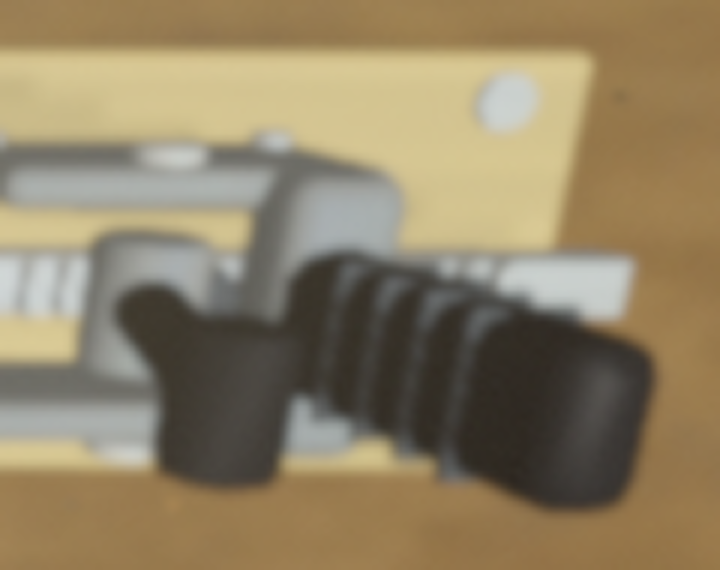

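```bash
python3 - <<'E'
from pose import *
w=load('w2.png')
def m(n,x0,pts,z):
    for x,y in pts: print(n,loc(ray(w,x0+(x+.5)/6-.5,165+(y+.5)/6-.5,z/1e3)).round(1))
m('bed far',150,[(36,45),(88,462)],8); m('bed near',480,[(593,55)],8)
m('stop top face',150,[(218,120),(260,490)],52)
m('brick stop end',150,[(265,172),(300,480)],53)
m('brick pad end',360,[(128,170),(120,465)],53)
m('pad front',360,[(243,185),(222,425)],49)
m('pad back',360,[(272,195),(258,428)],49)
m('jaw front',360,[(430,218),(414,412)],52)
m('handle top near edge?',480,[(560,340),(645,350)],114)
m('bar L/R',480,[(162,470),(280,480)],101)
E
```

```text
bed far [ 41.5 345.9   8. ]
bed far [-31.7 346.8   8. ]
bed near [ 40.6 -81.2   8. ]
stop top face [ 34.9 300.1  52. ]
stop top face [-23.  300.1  52. ]
brick stop end [ 27.3 293.5  53. ]
brick stop end [-21.1 293.2  53. ]
brick pad end [ 27.9 125.   53. ]
brick pad end [-18.3 123.8  53. ]
pad front [ 25.  106.6  49. ]
pad front [-12.9 107.3  49. ]
pad back [ 23.5 102.1  49. ]
pad back [-13.4 101.6  49. ]
jaw front [20.5 78.6 52. ]
jaw front [-9.9 78.2 52. ]
handle top near edge? [ 16.5  -9.3 114. ]
handle top near edge? [ 15.2 -20.2 114. ]
bar L/R [ -4.5  30.4 101. ]
bar L/R [ -5.8  14.5 101. ]
```

The total gap comes out at about 19–20 mm, so I expect about 4 full strokes (27 mm). Moving over the handle.

```bash
python3 -m inch '[[0.001,0.059,0,0,0,0,0.085],[0.001,0.059,0.02,0,0,0,0.085],[0,0.058,0.02,0,0,0,0.085],[0,0,0.01,0,0,0,0.085],[0,0,0,0,0,0,0.085]]'; python3 -m inch '[[0,0,0,0,0,0,0.085]]'; python3 - <<'E'
from pose import *
w=snap('wrist','w3.png');s=snap('scene','s3.png');crop(s['img'],230,130,380,270,5,'s3z.png')
E
```

```text
time: 2.38
ee_pos: [0.4921, -0.0265, 0.1978]
orientation: [3.142, 0.0, -0.002]
ft_force: [0.9, -0.3, 0.7]
grip_width: 0.0851
time: 2.5
ee_pos: [0.493, -0.0258, 0.199]
orientation: [-3.141, -0.003, -0.002]
ft_force: [1.0, -0.1, -0.6]
grip_width: 0.0852
```

View pics/w3.png

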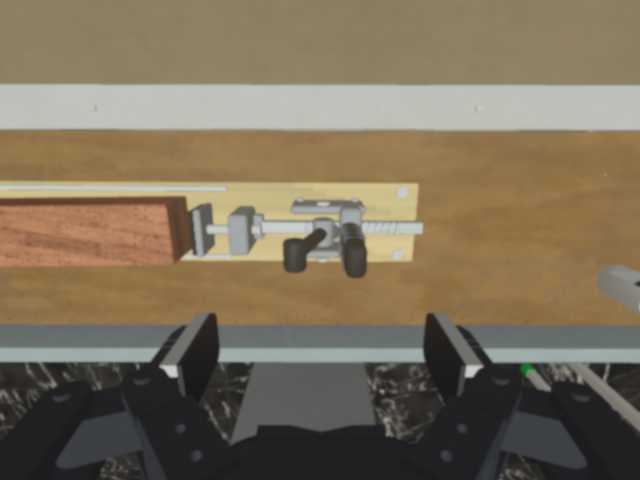

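View pics/s3z.png

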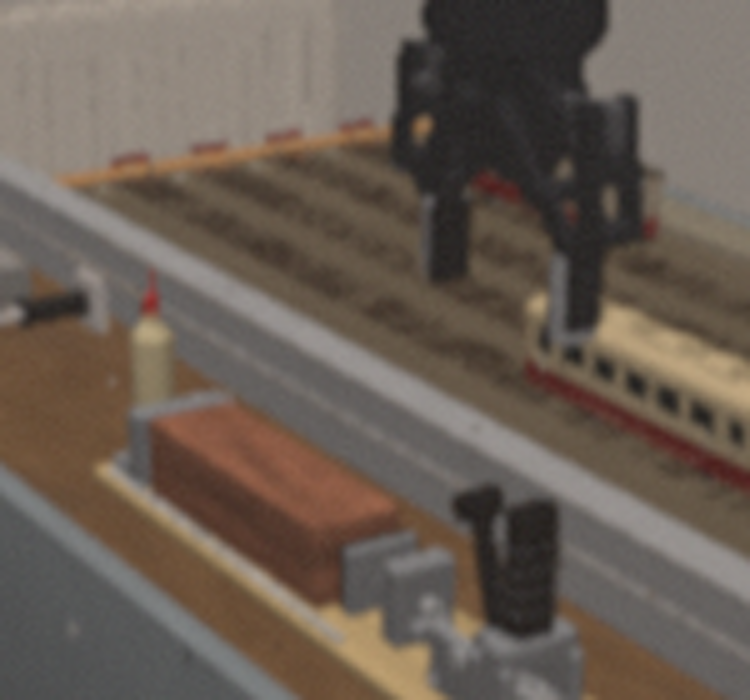

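The fingers (inner edges at columns 217 and 425) straddle the trigger bar (left edge ≈283) and handle (right edge ≈367), well centred. I'll check where these lie in world coordinates.

```bash
python3 - <<'E'
from pose import *
w=load('w3.png'); crop(w['img'],270,190,430,290,5,'w3z.png')
for n,u,v,z in [('handle top right',366,262,.112),('handle top left',343,262,.112),('bar left',284,256,.101),('bar right',306,256,.101),('bed near hi',417,184,.008),('bed near lo',413,262,.008)]: print(n,ray(w,u,v,z).round(4))
E
python3 -m inch '[[0,0.001,0.05,0,0,0,0.085],[0,0.001,0.05,0,0,0,0.085],[0,0,0.004,0,0,0,0.085],[0,0,0,0,0,0,0.07]]'; python3 - <<'E'
from pose import *
w=snap('wrist','w4.png');s=snap('scene','s4.png');crop(s['img'],230,130,380,270,5,'s4z.png')
E
```

```text
handle top right [ 0.4946 -0.0537  0.112 ]
handle top left [ 0.4946 -0.0392  0.112 ]
bar left [ 0.4948 -0.0007  0.101 ]
bar right [ 0.4948 -0.0152  0.101 ]
bed near hi [ 0.5304 -0.1099  0.008 ]
bed near lo [ 0.4572 -0.1122  0.008 ]
time: 3.1
ee_pos: [0.4938, -0.0289, 0.096]
orientation: [3.141, 0.001, 0.004]
ft_force: [0.4, 0.3, 0.7]
grip_width: 0.0704
```

View pics/w4.png

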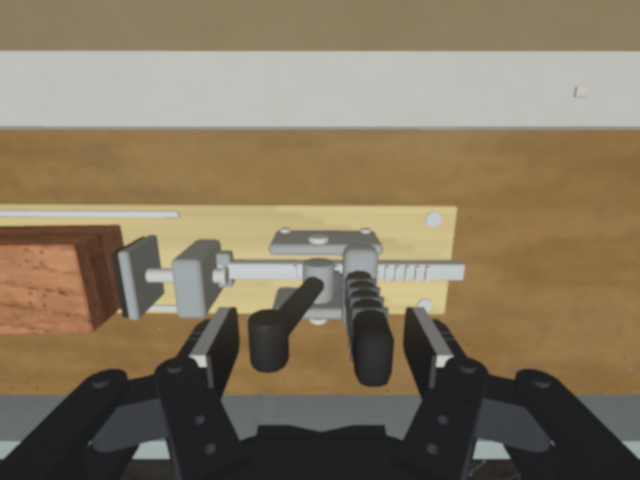

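View pics/s4z.png

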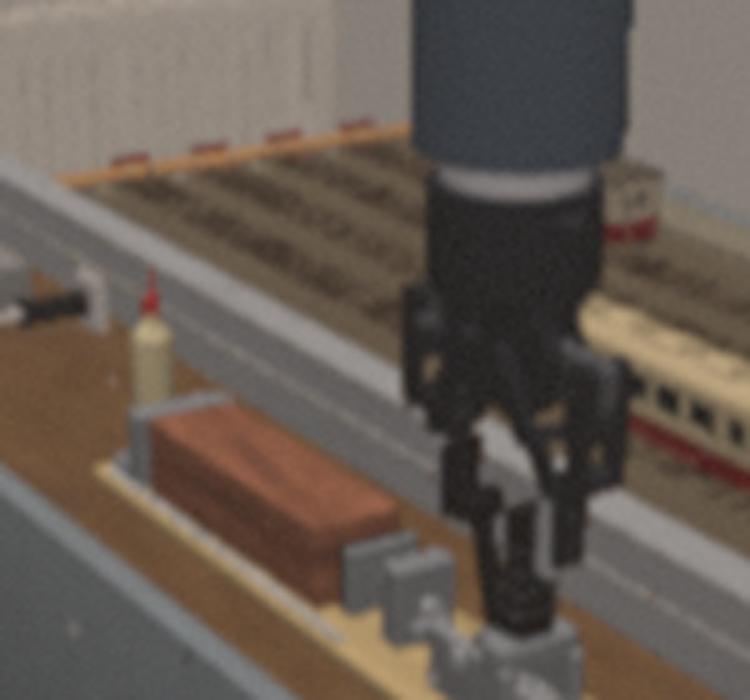

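Both handle and bar are between the pads (bar cols 249–288, handle 350–392, pads at 237 and 405). Closing to touch.

```bash
python3 -m inch '[[0,0,0,0,0,0,0.058],[0,0,0,0,0,0,0.056]]';python3 -m inch '[[0,0.001,0,0,0,0,0.054],[0,0.001,0,0,0,0,0.052]]'; python3 -m inch '[[0,0.001,0,0,0,0,0.05],[0,0.001,0,0,0,0,0.048]]'
```

```text
time: 3.45
ee_pos: [0.4936, -0.0286, 0.0955]
orientation: [-3.14, 0.001, -0.005]
ft_force: [0.7, 3.6, 2.0]
grip_width: 0.056
time: 3.7
ee_pos: [0.4937, -0.0296, 0.0954]
orientation: [-3.138, 0.002, -0.005]
ft_force: [-2.4, 10.9, 8.7]
grip_width: 0.0523
time: 3.95
ee_pos: [0.494, -0.0316, 0.0958]
orientation: [-3.138, 0.001, -0.007]
ft_force: [-1.5, 11.2, 7.7]
grip_width: 0.0482
```

```bash
python3 -m inch '[[0,0.0005,0,0,0,0,0.044],[0,0.0015,0,0,0,0,0.040]]'; python3 -m inch '[[0,0.002,0,0,0,0,0.036],[0,0.002,0,0,0,0,0.033],[0,0,0,0,0,0,0.033]]'
```

```text
time: 4.2
ee_pos: [0.4941, -0.0353, 0.0965]
orientation: [3.142, -0.0, 0.007]
ft_force: [-1.8, 7.0, 10.6]
grip_width: 0.0401
time: 4.58
ee_pos: [0.4943, -0.0388, 0.0962]
orientation: [-3.141, 0.001, -0.007]
ft_force: [-0.6, 5.6, 9.8]
grip_width: 0.0331
```

```bash
python3 - <<'E'
from pose import *
w=snap('wrist','w5.png'); crop(w['img'],60,200,460,420,2,'w5z.png')
E
```

```text
(no output)
```

View pics/w5z.png

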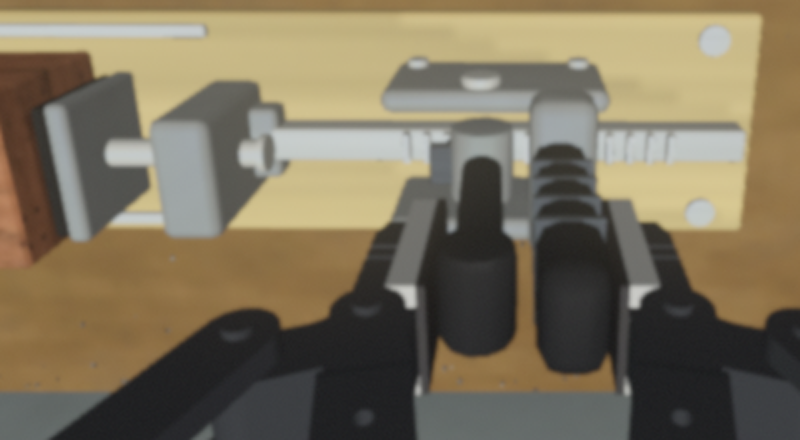

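The jaw has moved forward and the pad stands close to the brick row; the trigger is nearly upright. Releasing fully, then second stroke.

```bash
python3 -m inch '[[0,-0.005,0,0,0,0,0.045],[0,-0.005,0,0,0,0,0.058],[0,0,0,0,0,0,0.06],[0,0,0,0,0,0,0.06]]'; python3 - <<'E'
from pose import *
w=snap('wrist','w6.png'); crop(w['img'],60,200,460,420,2,'w6z.png')
E
```

```text
time: 5.12
ee_pos: [0.4923, -0.0294, 0.094]
orientation: [3.141, -0.001, -0.001]
ft_force: [-0.2, 0.2, -0.1]
grip_width: 0.0596
```

View pics/w6z.png

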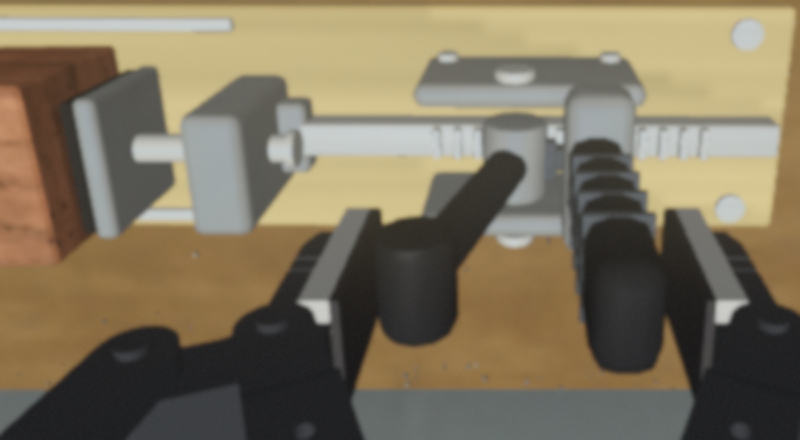

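```bash
cat > jm.py <<'E'
from pose import *
def j(f,x,y,z,s=2,x0=60,y0=200):
    w=load(f); return loc(ray(w,x0+(x+.5)/s-.5,y0+(y+.5)/s-.5,z/1e3)).round(1)
E
python3 - <<'E'
from jm import *
w=load('w4.png'); crop(w['img'],60,200,460,420,2,'w4z.png')
print('jaw back-top corner w6', j('w6.png',240,116,52), 'front',j('w6.png',185,118,52),'padback',j('w6.png',98,100,49),'brick',j('w6.png',23,88,53),'bed',j('w6.png',795,8,8))
print('w5', j('w5.png',208,123,52), j('w5.png',152,123,52),j('w5.png',68,105,49),'bed',j('w5.png',762,15,8))
E
python3 -m inch '[[0,0.002,0,0,0,0,0.052],[0,0.002,0,0,0,0,0.047],[0,0.002,0,0,0,0,0.042],[0,0.002,0,0,0,0,0.037],[0,0.002,0,0,0,0,0.0325]]';python3 -m inch '[[0,0,0,0,0,0,0.0325]]'
python3 - <<'E'
from pose import *
w=snap('wrist','w7.png'); crop(w['img'],60,200,460,420,2,'w7z.png')
E
```

```text
jaw back-top corner w6 [21.7 70.6 52. ] front [21.1 84.4 52. ] padback [ 24.8 107.1  49. ] brick [ 29.2 122.4  53. ] bed [ 40.8 -81.4   8. ]
w5 [21.1 70.7 52. ] [21.1 84.8 52. ] [ 24.9 107.2  49. ] bed [ 40.6 -81.7   8. ]
time: 5.8
ee_pos: [0.4937, -0.0391, 0.0958]
orientation: [-3.141, 0.001, -0.005]
ft_force: [-1.6, 9.2, 7.5]
grip_width: 0.0325
time: 5.92
ee_pos: [0.4937, -0.039, 0.0958]
orientation: [-3.141, 0.001, -0.005]
ft_force: [-1.5, 3.7, 8.9]
grip_width: 0.0327
```

View pics/w7z.png

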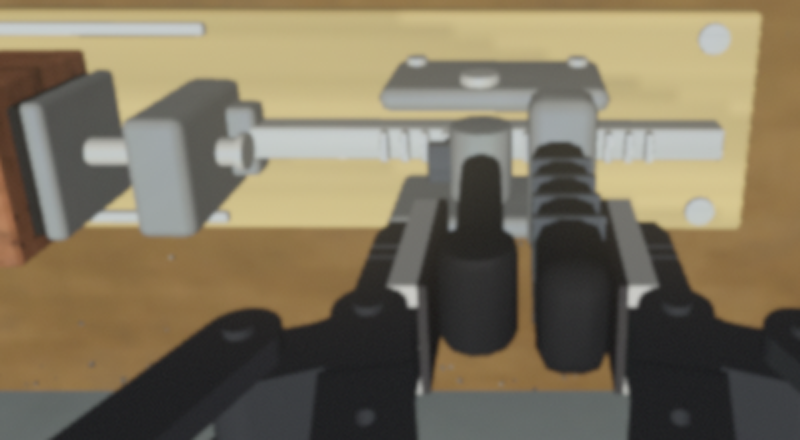

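View pics/w4z.png

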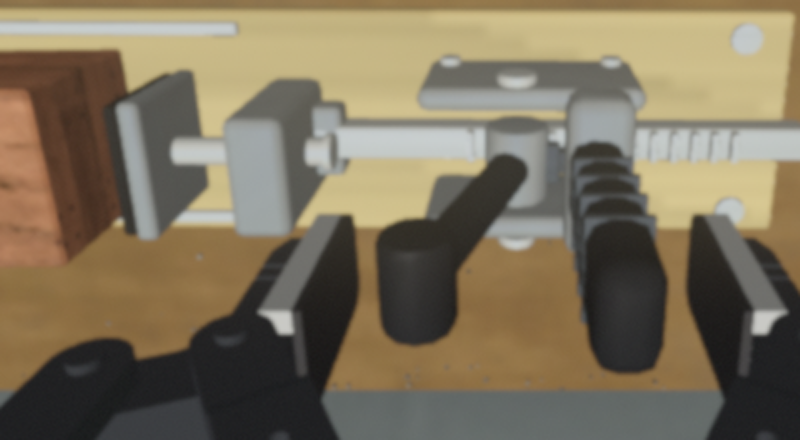

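```bash
python3 - <<'E'
from jm import *
for f,a,b,bd in [('w4.png',(226,120),(118,102),(795,10)),('w7.png',(127,120),(40,105),(762,13))]: print(f,'jawf',j(f,*a,52),'padplate edge',j(f,*b,49),'bed',j(f,*bd,8))
E
python3 -m inch '[[0,-0.005,0,0,0,0,0.045],[0,-0.005,0,0,0,0,0.058],[0,0,0,0,0,0,0.06],[0,0,0,0,0,0,0.06]]'
python3 -m inch '[[0,0.002,0,0,0,0,0.052],[0,0.002,0,0,0,0,0.047],[0,0.002,0,0,0,0,0.042],[0,0.002,0,0,0,0,0.037],[0,0.002,0,0,0,0,0.0325]]';python3 -m inch '[[0,0,0,0,0,0,0.0325]]'
python3 - <<'E'
from pose import *
w=snap('wrist','w8.png'); crop(w['img'],0,200,400,420,2,'w8z.png')
s=snap('top','t8.png'); crop(s['img'],190,210,380,275,4,'t8z.png')
E
```

```text
w4.png jawf [21.5 75.7 52. ] padplate edge [ 25.2 103.9  49. ] bed [ 41.6 -81.7   8. ]
w7.png jawf [21.5 90.5 52. ] padplate edge [ 24.5 113.8  49. ] bed [ 40.7 -81.7   8. ]
time: 6.48
ee_pos: [0.4923, -0.0294, 0.094]
orientation: [3.141, -0.001, -0.001]
ft_force: [-0.3, -0.6, -1.1]
grip_width: 0.0597
time: 7.1
ee_pos: [0.4937, -0.0391, 0.0958]
orientation: [-3.141, 0.001, -0.005]
ft_force: [-1.9, 9.4, 9.8]
grip_width: 0.0328
time: 7.22
ee_pos: [0.4937, -0.039, 0.0957]
orientation: [-3.141, 0.001, -0.005]
ft_force: [-2.4, 4.9, 9.7]
grip_width: 0.0327
```

View pics/w8z.png

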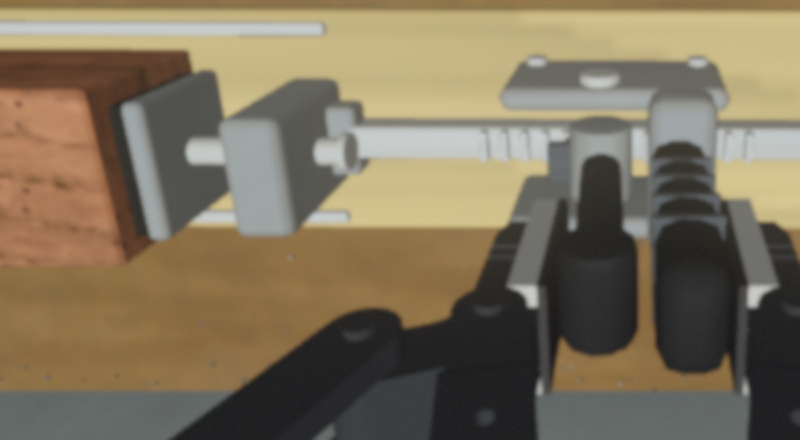

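View pics/t8z.png

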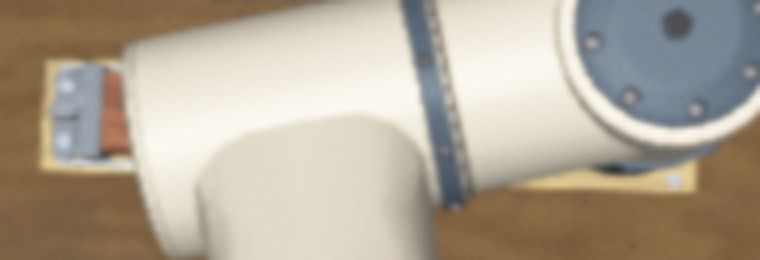

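```bash
python3 - <<'E'
from jm import *
for n in (4,6,7,8):
    w=load(f'w{n}.png'); crop(w['img'],0,210,240,340,3.3,f'w{n}y.png')
E
cd pics; python3 -c "
import cv2,numpy as np
a=[cv2.imread(f'w{n}y.png')[:300] for n in (4,8)]; print(a[0].shape); cv2.imwrite('cmp.png',np.vstack(a)[:600,:800])"
```

```text
(300, 792, 3)
```

View pics/cmp.png

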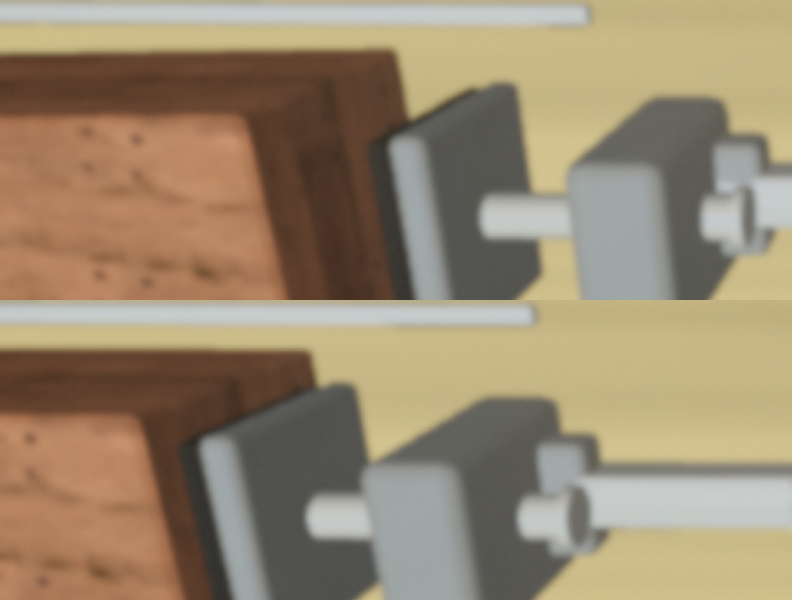

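View pics/w6y.png

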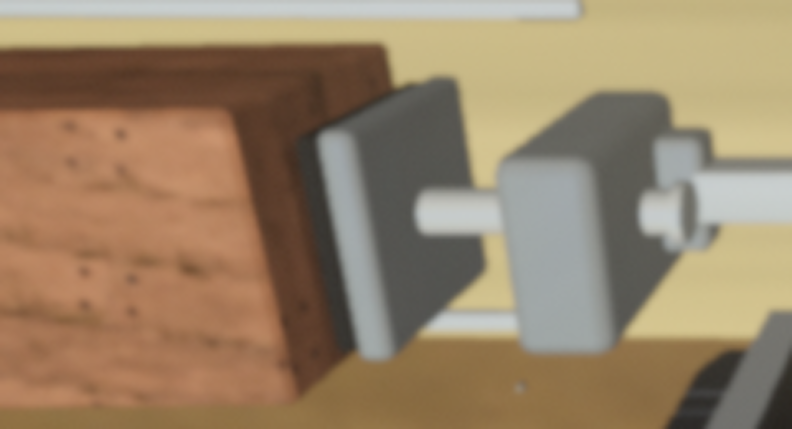

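```bash
python3 - <<'E'
from jm import *
k=dict(s=3.3,x0=0,y0=210)
D={'w4':[(245,117),(397,50),(390,143),(373,145),(570,170)],'w6':[(228,110),(385,45),(320,135),(300,137),(498,162)],'w8':[(140,115),(308,52),(200,140),(183,143),(363,168)]}
for f,p in D.items():
    b,bb,pe,ru,ja=[j(f+'.png',*q,z,**k)[1] for q,z in zip(p,(53,8,49,49,52))]
    print(f,'brick',b,bb,'padplate',pe,'rubber',ru,'jaw',ja,'| rub-jaw',ru-ja,'brick-rub',b-ru)
E
```

```text
w4 brick 123.2 124.8 padplate 104.6 rubber 107.3 jaw 76.0 | rub-jaw 31.299999999999997 brick-rub 15.900000000000006
w6 brick 123.5 125.1 padplate 113.3 rubber 116.4 jaw 85.2 | rub-jaw 31.200000000000003 brick-rub 7.099999999999994
w8 brick 128.8 131.4 padplate 123.8 rubber 126.5 jaw 97.5 | rub-jaw 29.0 brick-rub 2.3000000000000114
```

Corrected readings: pad compression is about 2 mm, the brick row has slid about 6 mm and is nearly at the stop. A fourth stroke should bring the pad to about 7 mm in.

```bash

python3 -m inch '[[0,-0.005,0,0,0,0,0.045],[0,-0.005,0,0,0,0,0.058],[0,0,0,0,0,0,0.06],[0,0,0,0,0,0,0.06]]'
python3 -m inch '[[0,0.002,0,0,0,0,0.052],[0,0.002,0,0,0,0,0.047],[0,0.002,0,0,0,0,0.042],[0,0.002,0,0,0,0,0.037],[0,0.002,0,0,0,0,0.0325]]';python3 -m inch '[[0,0,0,0,0,0,0.0325],[0,0,0,0,0,0,0.0325]]'
python3 - <<'E'
from pose import *
w=snap('wrist','w9.png'); crop(w['img'],0,210,240,340,3.3,'w9y.png')
s=snap('scene','s9.png'); crop(s['img'],230,180,380,300,5,'s9z.png')
t=snap('top','t9.png')
E
```

```text
time: 7.82
ee_pos: [0.4923, -0.0294, 0.0941]
orientation: [3.141, -0.001, -0.001]
ft_force: [-0.4, -0.4, 0.3]
grip_width: 0.0601
time: 8.45
ee_pos: [0.4937, -0.0391, 0.096]
orientation: [-3.141, 0.001, -0.005]
ft_force: [-2.8, 10.0, 10.1]
grip_width: 0.0329
time: 8.7
ee_pos: [0.4937, -0.039, 0.096]
orientation: [-3.141, 0.001, -0.005]
ft_force: [-2.4, 5.4, 11.4]
grip_width: 0.0327
```

View pics/w9y.png

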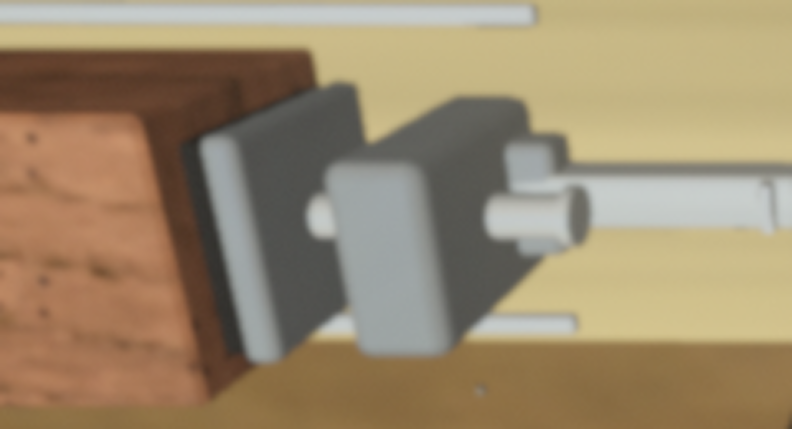

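View pics/s9z.png

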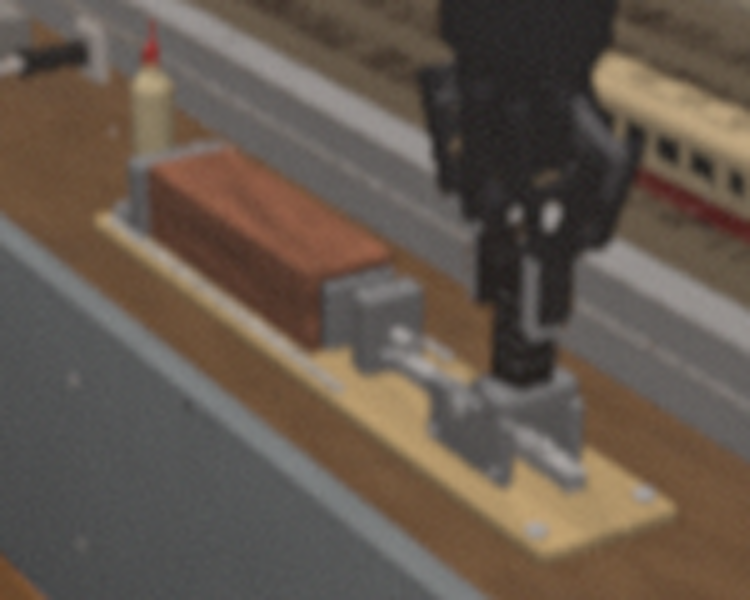

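```bash
python3 - <<'E'
from jm import *
k=dict(s=3.3,x0=0,y0=210)
for f,p in {'w9':[(140,115),(308,50),(200,138),(183,143),(327,167)]}.items():
    b,bb,pe,ru,ja=[j(f+'.png',*q,z,**k)[1] for q,z in zip(p,(53,8,49,49,52))]
    print(f,'brick',b,bb,'padplate',pe,'rubber',ru,'jaw',ja,'| rub-jaw',ru-ja,'brick-rub',b-ru)
E
```

```text
w9 brick 129.0 131.5 padplate 123.9 rubber 126.7 jaw 103.1 | rub-jaw 23.60000000000001 brick-rub 2.299999999999997
```

The pad is about 7.6 mm in, the brick row didn't move in the last stroke (so it is against the stop), and the trigger is held. I'll do one steady check and then hand in.

```bash
python3 -m inch '[[0,0,0,0,0,0,0.032],[0,0,0,0,0,0,0.032],[0,0,0,0,0,0,0.032],[0,0,0,0,0,0,0.032]]'
python3 - <<'E'
from pose import *
w=snap('wrist','w10.png'); d=cv2.absdiff(w['img'],load('w9.png')['img'])[200:330,0:240]; print('max change round jaw/brick',d.max(), d.mean())
E
python3 -c "
from workcell import arm
s=arm.state(); print(s['time'],s['ft_force'],s['grip_width']); print(arm.hand_in())"
```

```text
time: 9.35
ee_pos: [0.4937, -0.0392, 0.096]
orientation: [-3.141, 0.001, -0.005]
ft_force: [-3.2, 4.0, 10.4]
grip_width: 0.0325
max change round jaw/brick 27 1.089198717948718
9.4 [-2.4494348   4.24799239 11.70682916] 0.03234144726088744
the job is handed in; nothing more can be done
None
```

I pumped the trigger four full strokes, letting it out fully between strokes. I handed in at 9.4 s with the trigger still squeezed; the hand-in reported no verdict.

My last checks:
- **Jaw and pad:** the wrist camera showed the jaw about 27 mm forward. The pad was about 7.6 mm in, inside the 4 to 15 mm band, with an error of perhaps 1–2 mm.
- **Brick row:** it slid about 6 mm, then did not move during the fourth stroke. I take that as standing against the end stop; I did not measure the final gap there directly.
- **Grip:** the fingers stood at about 32.5 mm, the fully squeezed opening. The wrist read about 4 N along the clamp. I could not measure the force on the trigger itself.
- **Bottles and tin:** the arm stayed well clear of all three. I did not measure their positions again at the end.

Two readings disagreed:
- **Camera offset:** the top and wrist cameras placed the clamp 2–4 mm apart, so I relied on differences within the same camera.
- **Pad misreading:** after the first stroke I misread the pad as already pushed in. I corrected this on closer images before the fourth stroke.

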